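Close the soap carton and slide it under the counter shelf

ROBOT

A 6-joint arm with a two-finger parallel gripper is mounted at the origin on the work surface. World frame = base frame: x ahead of the robot, y to its left, z up, the work surface at z = 0. Lengths are in mm, angles in rad, forces in N, time in s.
With the tool pointing down it reaches from about 350 to 875 mm from the base axis. Payload 4.2 kg.
Tool frame: the origin (TCP) lies on the mounting face of the last link; the fingertips stand 173 mm ahead of it and the grasp point (between the pads) lies 155 mm ahead of it; z points along the fingers, y is the line along which they close (so a half turn about z gives the same grasp; the last joint's range is limited). The gripper opens to 85 mm and grips with 20 to 120 N. Pads are 22 mm wide; open, the fingers measure 114 mm over their backs; the gripper's body (76 mm by 85 mm) begins 54 mm behind the grasp point. The pads swing forward as they close: fully open they stand 13 mm farther back than shut.
Start: joints at [-0.989, 0.385, 0.008, 0, -1.194, -0.259], TCP at [198.28, -592.693, 404.712] pointing down, gripper open.
Joint ranges: [-3.14, 3.14], [-1.21, 2.06], [-1.07, 1.41], [-3.16, 2.05], [-2.99, -0.16], [-3.1, 3.1]. Speed limits (rad/s): [2.79, 2.79, 3.14, 3.14, 3.14, 3.14].

INTERFACE

Orientations are given as a unit quaternion [x, y, z, w].
In Python, from bench import arm gives the robot as it stands. The module is installed in compiled form; this text tells all that it offers.
- The arm moves only by the tool move_arm, never from a script. Its arguments are lists of equal length, an entry for each row: "fingers": the finger opening in mm, from 0 to 85.4; "travel": the shift along the tool's x, y, z in mm, a list of three; "dr": the turn, a rotation vector about the tool's x, y, z in rad, a list of three. A call has 1 to 10 rows; each row is the pose to reach, as a shift and turn from the pose commanded when the call began, along the tool's axes at that moment; what a row does not reach only later rows make up. A row lasts 1/10 s, in which the tool goes at most 50 mm and 8.59 degrees, less where a joint would pass 70% of its speed; a pose out of reach is approached as far as the arm can. A call with a gripper value outside its range is refused whole. The fingers move at their own pace and stop on an object; the grip force is fixed at half the most. Time passes only in rows, so rows that repeat a pose let the fingers close. It gives the time, the measured TCP pose, the force, the opening and the grip force at its end, in the units of the state.
- arm.read_state(): the state, without advancing time (a new reading comes with each control period).
- arm.get_image(name): name is "side" or "top" or "wrist"; returns the picture (384x512x3 uint8, red, green, blue); there is no depth.
- arm.camera_model(name): a dict with "intrinsics" (3x3 intrinsics, pixels), "pose" (4x4, takes a point from camera to world coordinates). Camera axes: x right, y up, looking along -z (the intrinsics and any distortion apply to the point x, -y, -z); pixel columns grow to the right and rows downward; lengths in mm; the calibration is good to about 2 mm. A picture is of the moment at which its call begins: read the wrist's pose just before it. camera_model takes no time and is no camera call; for the wrist camera it gives the pose at the moment of the call.
- arm.job_done(): hands the job in; it is judged then, once.
The state is a dict: "clock": time; "joints": joint angles; "joint_vel": joint speeds; "joint_efforts": joint torques, N m; "position": TCP position; "ee_rot": TCP orientation; "contact_force": force on the tool from outside, world axes, zero at the start; "wrist_torque": the same for the moment, N m; "gripper_width": finger opening in mm; "grasp_force": force on a finger pad.
Only numpy, scipy, OpenCV 4.12 (cv2) and the standard library are available. Lean on these libraries where they do the work, as an engineer would, in place of code of your own. Each camera call takes 0.05 s, during which the arm holds its last target. There are 200 camera calls.

TASK

Shut the open carton of soap bars on the bathroom counter: fold its two short end flaps down flat first, then the two long flaps down flat over them. Then slide the closed carton along the counter, without lifting or tipping it, in through the open front of the little glass-topped shelf until its far long side is fully home and square against the low bar across the shelf's rear. Leave the bottles on the shelf and the dishes on the counter as they stand.

Things in the scene. Friction and masses are not known exactly. Their poses are not given: they have to be found in the camera images.
- carton: Loose brown carton full of wrapped soap bars, 0.5 to 0.9 kg, open-topped, upright on the counter. Origin: centre of its underside. 180 mm along its x, 130 mm along its y, walls 85 mm high and 3 mm thick; 91 mm high once shut. Turned at most 0.3 rad at the start; its +y long side goes in first. Friction on the counter about 0.5 to 0.8. Four top flaps of 2.5 mm board, each with its own joint entry
- end_flap_near (a joint): Angle of the short flap at the carton's -x end (robot side): 122 mm wide, 64 mm from crease to free edge, crease along the carton's y at x = -90 mm, 86.5 mm up. 0: shut, lying flat over the box (stops there); 1.57: upright; more: leaning outwards. Starts at 1.5 to 2.1. Weighs 15 g; its crease (0.02 N m) keeps it where it is left
- end_flap_far (a joint): The same for the short flap at the carton's +x end, crease at x = +90 mm
- long_flap_right (a joint): Angle, read the same way, of the long flap on the carton's -y side: 178 mm wide, 64 mm from crease to free edge, crease along the carton's x at y = -65 mm, 89.5 mm up, so that it closes on top of the end flaps
- long_flap_left (a joint): The same for the long flap on the carton's +y side (towards the shelf), crease at y = +65 mm
- shelf: Small counter shelf, fixed: frame of 10 mm chrome tube, clear glass deck. Origin: centre of its footprint on the counter. 260 mm along x, 175 mm along y; deck from 144 to 154 mm up. Open front (-y); corner legs, 240 mm clear between them along x; a low bar across the rear (+y). Carton home: its origin at shelf y = +12.5 mm, its near long side 35 mm in behind the deck's front edge
- shelf_front (a point): middle of the shelf deck's front edge, on its underside (shelf frame 0, -87.5, 144 mm)
- rear_bar (a point): middle of the face of the low rear bar that the carton comes to rest against, 45 mm above the counter (shelf frame 0, +77.5, 45 mm)
- bottle_tall: bystander: loose amber bottle with a black cap, 52 mm across, 125 mm high, standing on the shelf deck; origin: centre of its underside
- jar_low: bystander: loose amber jar with a black lid, 60 mm across, 70 mm high, standing on the shelf deck; origin: centre of its underside
- soap_dish: bystander: amber glass dish 85 by 115 mm with a white soap bar, 32 mm high in all, on the counter; origin: centre of its underside
- brush_dish: bystander: round wooden dish 124 mm across with a wooden massage brush, 46 mm high in all, on the counter; origin: centre of its underside
Not all that is in view belongs to the job. What is meant by the carton is not blue or red, and is the larger of those in its own colour.

How it is judged (in metres and radians):
On the way, in this order (a step that is already met when the one before it is completed fails the run):
1. both short end flaps are folded down flat (within 0.25 rad) while both long flaps still stand open (over 0.7 rad) (value of joint each of end_flap_near, end_flap_far below 0.25 rad and value of joint each of long_flap_right, long_flap_left above 0.7 rad), for 0.1 s.
2. both long flaps are folded down flat over them (all four within 0.25 rad) with the carton still out in front of the shelf (value of joint each of end_flap_near, end_flap_far, long_flap_right, long_flap_left below 0.25 rad and y of carton in the frame of shelf below -0.14 m), for 0.1 s.
At the end, for the whole second after the job is handed in: The carton stands flat and at rest on the counter between the shelf's legs, all four flaps shut within 0.25 rad, its far long side within 10 mm of the rear bar and square to it within 0.1 rad (value of joint each of end_flap_near, end_flap_far, long_flap_right, long_flap_left below 0.25 rad and y of carton in the frame of shelf between 0.0025 and 0.0225 m and x of carton in the frame of shelf between -0.032 and 0.032 m and angle between the x axis of carton and the x axis of shelf, either way round below 0.1 rad and angle between carton's own z axis and vertical below 0.05 rad and height (world z) of carton below 0.005 m and linear speed of carton below 0.01 m/s); the robot touches nothing.
It fails at once if the carton is lifted more than 25 mm or tipped more than 0.25 rad (height (world z) of carton above 0.025 m or angle between carton's own z axis and vertical above 0.25 rad).
It fails at once if a bottle on the shelf or a dish on the counter is moved more than 20 mm (distance of any of bottle_tall, jar_low, soap_dish, brush_dish from where it was at the start of the episode above 0.02 m).
It also fails if it takes over 70 s, if anything falls off the work surface, if the arm or the gripper's body presses on something with over 40 N, if the wrist force passes 120 N, or if a joint passes its speed limit or range.

## Working session

There is one attempt and no reset: what is moved stays moved. The work goes in short steps, Python scripts to look and compute and a tool call to move; the robot and the scene stay as the last step left them, time stands still between calls to the robot, and variables do not carry over. Pictures are saved under pics/ and viewed, at most 10 in all, crops included, and the job is handed in when it is done.

Besides the shell and the picture viewer there is one more tool, called after "Emit:" as name(argument=value, ...) on one line, values as JSON. move_arm: Moves the arm, as the interface text tells. Its arguments: {"type":"object","properties":{"fingers":{"type":"array","items":{"type":"number"}},"travel":{"type":"array","items":{"type":"array","items":{"type":"number"}}},"dr":{"type":"array","items":{"type":"array","items":{"type":"number"}}}},"required":["fingers","travel","dr"]}

```bash
mkdir -p pics; python3 - <<'E'
from bench import arm
import cv2,numpy as np
for n in("side","top"):
    im=arm.get_image(n); cv2.imwrite(f"pics/{n}0.png",cv2.resize(im[:,:,::-1],(800,600),interpolation=cv2.INTER_CUBIC))
    m=arm.camera_model(n); print(n,np.array(m["intrinsics"]).round(1).tolist(),np.array(m["pose"]).round(3).tolist(),[k for k in m])
s=arm.read_state();print(s)
E
```

```text
side [[442.0, 0.0, 255.2], [0.0, 442.0, 196.2], [0.0, 0.0, 1.0]] [[-0.715, 0.411, -0.566, -217.47], [-0.699, -0.447, 0.558, 677.981], [-0.024, 0.795, 0.606, 907.963], [0.0, 0.0, 0.0, 1.0]] ['intrinsics', 'pose']
top [[495.9, 0.0, 249.2], [0.0, 495.9, 195.9], [0.0, 0.0, 1.0]] [[0.02, 0.997, -0.08, 402.804], [-1.0, 0.019, -0.014, -55.462], [-0.012, 0.08, 0.997, 1603.132], [0.0, 0.0, 0.0, 1.0]] ['intrinsics', 'pose']
{'clock': 0.1, 'joints': array([-9.89377690e-01,  3.85487265e-01,  6.76437755e-03, -4.25554845e-04,
       -1.19401242e+00, -2.58578600e-01]), 'joint_vel': array([-0.00049501, -0.00287069,  0.00231445,  0.00031331, -0.00061318,
        0.00187676]), 'joint_efforts': array([-6.70677819e-04, -3.93319237e+01,  1.88930476e+01,  4.19799507e+00,
       -2.57163905e-03,  1.07451132e-05]), 'position': array([ 198.25045125, -592.53398235,  403.7281884 ]), 'ee_rot': array([-1.60642388e-01,  9.87012180e-01,  9.65874505e-04, -2.14730899e-04]), 'contact_force': array([ 0.05440597, -0.12047453, -0.45298563]), 'wrist_torque': array([ 0.0174978 , -0.04392521, -0.03869112]), 'grasp_force': 0.0, 'gripper_width': 85.474886852745}
```

View pics/side0.png

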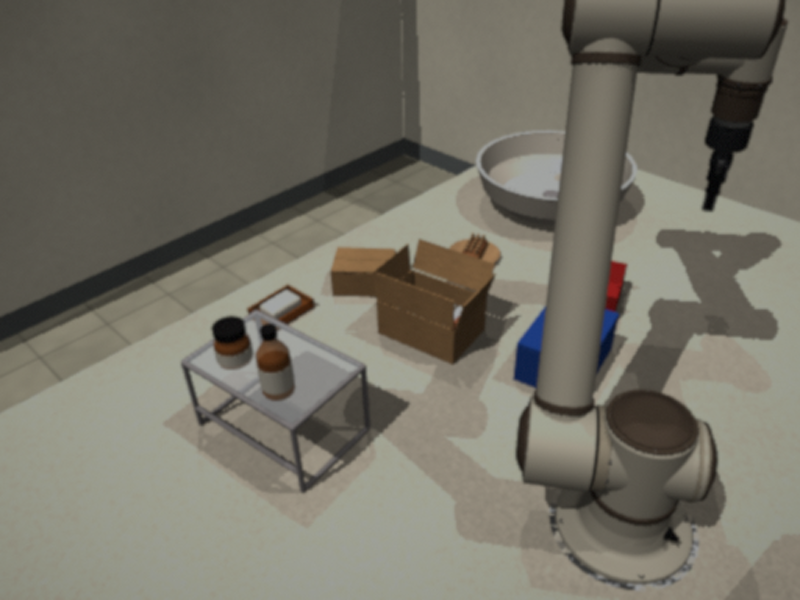

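View pics/top0.png

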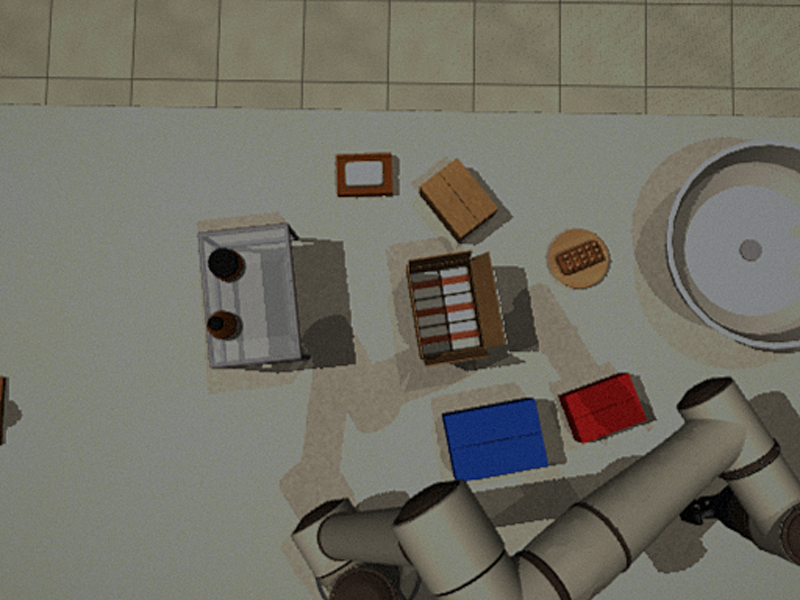

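```bash
cat > h.py <<'E'
from bench import arm
import cv2,numpy as np
from scipy.spatial.transform import Rotation as R
def proj(n,P):
    m=arm.camera_model(n);K=np.array(m["intrinsics"]);T=np.linalg.inv(np.array(m["pose"]))
    p=np.atleast_2d(P)@T[:3,:3].T+T[:3,3]; q=p*[1,-1,-1]; q=q@K.T; return q[:,:2]/q[:,2:]
def ray(n,uv):
    m=arm.camera_model(n);K=np.array(m["intrinsics"]);T=np.array(m["pose"])
    d=np.linalg.inv(K)@[uv[0],uv[1],1.]; return T[:3,3],T[:3,:3]@(d*[1,-1,-1])
def atz(n,uv,z):
    o,d=ray(n,uv); return (o+d*(z-o[2])/d[2]).round(1)
def tri(a,ua,b,ub):
    o1,d1=ray(a,ua);o2,d2=ray(b,ub)
    s=np.linalg.lstsq(np.c_[d1,-d2],o2-o1,rcond=None)[0]
    p,q=o1+d1*s[0],o2+d2*s[1]; return ((p+q)/2).round(1),np.linalg.norm(p-q).round(1)
def crop(im,u,v,w,h,k,f):
    c=im[v:v+h,u:u+w,::-1]; c=cv2.convertScaleAbs(c,alpha=1.5); cv2.imwrite(f,cv2.resize(c,None,fx=k,fy=k,interpolation=cv2.INTER_CUBIC))
E
python3 - <<'E'
from h import *
crop(arm.get_image("top"),120,130,210,115,3.8,"pics/tc.png")
crop(arm.get_image("side"),110,130,215,190,3.15,"pics/sc.png")
E
```

```text
(no output)
```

View pics/tc.png

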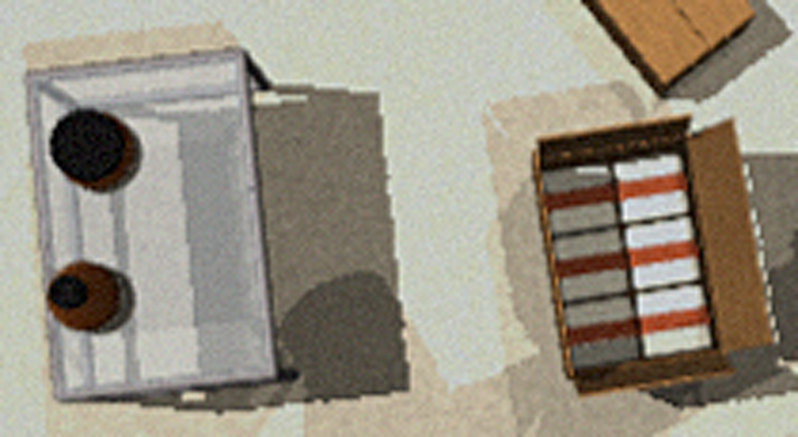

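View pics/sc.png

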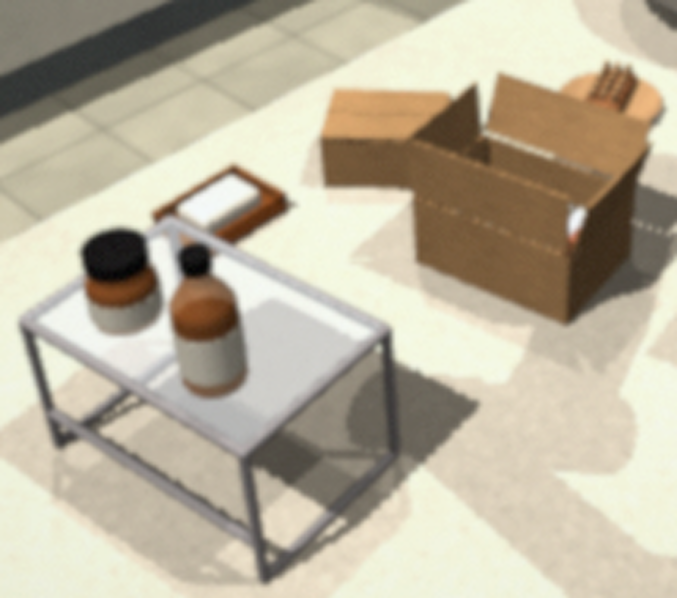

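```bash
cat > fit.py <<'E'
from h import *
from scipy.optimize import least_squares
def fl(n,th,s):
    c,q=64*np.cos(th),64*np.sin(th)
    return {'n':[-90+c,s*61,86.5+q],'f':[90-c,s*61,86.5+q],'r':[s*89,-65+c,89.5+q],'l':[s*89,65-c,89.5+q]}[n]
def place(p,q):
    c,s=np.cos(p[2]),np.sin(p[2]); q=np.array(q,float); return q@np.array([[c,s,0],[-s,c,0],[0,0,1]])+[p[0],p[1],0]
T=lambda u,v:("top",(120+u/3.8,130+v/3.8)); S=lambda u,v:("side",(110+u/3.15,130+v/3.15))
def run(f,x0,obs,lab):
    g=lambda p:np.concatenate([proj(o[0],f(p,k))[0]-o[1] for k,o in obs])
    r=least_squares(g,x0,loss='soft_l1'); print(lab,r.x.round(3)); print(np.round(r.fun.reshape(-1,2),1).tolist()); return r.x
if __name__=="__main__":
    sh=lambda p,k:place(p,k)
    X,Y=130,87.5
    run(sh,[560,150,0],[((X,Y,154),T(27,72)),((X,-Y,154),T(243,50)),((-X,-Y,154),T(275,378)),((-X,Y,154),T(58,400)),
     ((X,-Y,154),S(172,220)),((-X,-Y,154),S(391,328)),((-X,Y,154),S(248,457)),((X,Y,154),S(20,323)),((-X,Y,0),S(265,580))],"shelf")
    def ca(p,k):
        return place(p,fl(k[0],p[3+'nfrl'.index(k[0])],k[1]) if isinstance(k[0],str) else k)
    run(ca,[540,-100,0,1.8,1.8,1.8,1.6],[((90,65,0),S(418,263)),((-90,65,0),S(568,322)),((-90,-65,0),S(632,258)),
     (('f',1),T(540,140)),(('f',-1),T(690,118)),(('n',1),T(578,393)),(('n',-1),T(733,375)),(('r',1),T(737,120)),(('r',-1),T(778,343)),
     (('r',1),S(500,74)),(('r',-1),S(648,147)),(('l',1),S(412,143)),(('l',-1),S(568,208)),(('f',-1),S(475,84)),(('l',1),T(538,145)),(('l',-1),T(576,388))],"carton")
    for n,z,uv in [("small",None,None)]: pass
    q=lambda u,v:(u/1.5625,v/1.5625)
    for uv,z in [((420,193),70),((459,242),70),((458,160),70),((497,208),70),((445,413),60),((535,400),60),((548,466),60),((456,480),60),((580,258),46),((365,175),20)]: print(uv,atz("top",q(*uv),z))
    print("blue top corner z check", tri("top",q(445,413),"side",q(548,302)))
E
python3 fit.py
```

```text
shelf [5.33299e+02 2.30423e+02 1.27000e-01]
[[-1.4, 0.0], [0.4, -0.6], [0.6, 0.6], [-1.8, 1.2], [-0.1, -2.9], [1.7, -1.2], [-0.9, -0.4], [-1.3, -1.9], [0.8, 2.8]]Traceback (most recent call last):
  File "fit.py", line 19, in <module>
    run(ca,[540,-100,0,1.8,1.8,1.8,1.6],[((90,65,0),S(418,263)),((-90,65,0),S(568,322)),((-90,-65,0),S(632,258)),
    ~~~^^^^^^^^^^^^^^^^^^^^^^^^^^^^^^^^^^^^^^^^^^^^^^^^^^^^^^^^^^^^^^^^^^^^^^^^^^^^^^^^^^^^^^^^^^^^^^^^^^^^^^^^^^
     (('f',1),T(540,140)),(('f',-1),T(690,118)),(('n',1),T(578,393)),(('n',-1),T(733,375)),(('r',1),T(737,120)),(('r',-1),T(778,343)),
     ^^^^^^^^^^^^^^^^^^^^^^^^^^^^^^^^^^^^^^^^^^^^^^^^^^^^^^^^^^^^^^^^^^^^^^^^^^^^^^^^^^^^^^^^^^^^^^^^^^^^^^^^^^^^^^^^^^^^^^^^^^^^^^^^^
     (('r',1),S(500,74)),(('r',-1),S(648,147)),(('l',1),S(412,143)),(('l',-1),S(568,208)),(('f',-1),S(475,84)),(('l',1),T(538,145)),(('l',-1),T(576,388))],"carton")
     ^^^^^^^^^^^^^^^^^^^^^^^^^^^^^^^^^^^^^^^^^^^^^^^^^^^^^^^^^^^^^^^^^^^^^^^^^^^^^^^^^^^^^^^^^^^^^^^^^^^^^^^^^^^^^^^^^^^^^^^^^^^^^^^^^^^^^^^^^^^^^^^^^^^^^^^^^^^^^^^
  File "fit.py", line 11, in run
    
[... 1229 characters left out ...]
0 for f_eval in f_evals]
                                    ^^^^^^^
    f = np.atleast_1d(self.fun(x, *self.args, **self.kwargs))
                      ~~~~~~~~^^^^^^^^^^^^^^^^^^^^^^^^^^^^^^
    return np.atleast_1d(self.fun(x))
                         ~~~~~~~~^^^
    return self.f(x, *self.args, **self.kwargs)
           ~~~~~~^^^^^^^^^^^^^^^^^^^^^^^^^^^^^^
  File "fit.py", line 10, in <lambda>
    g=lambda p:np.concatenate([proj(o[0],f(p,k))[0]-o[1] for k,o in obs])
                               ~~~~^^^^^^^^^^^^^
  File "h.py", line 5, in proj
    m=arm.camera_model(n);K=np.array(m["intrinsics"]);T=np.linalg.inv(np.array(m["pose"]))
ValueError: time passes only in moves, steps and waits
```

```bash
sed -i 's/^def proj/_c={}\ndef cam(n):\n    if n=="wrist" or n not in _c: _c[n]=arm.camera_model(n)\n    return _c[n]\ndef proj/; s/m=arm.camera_model(n)/m=cam(n)/' h.py; python3 fit.py
```

```text
shelf [5.33299e+02 2.30423e+02 1.27000e-01]
[[-1.4, 0.0], [0.4, -0.6], [0.6, 0.6], [-1.8, 1.2], [-0.1, -2.9], [1.7, -1.2], [-0.9, -0.4], [-1.3, -1.9], [0.8, 2.8]]
carton [ 5.21260e+02 -1.44306e+02  1.77000e-01  1.80400e+00  1.66200e+00
  2.10000e+00  1.52400e+00]
[[-0.6, -0.3], [-0.1, 1.3], [0.1, -1.2], [-1.3, 0.2], [0.0, -0.4], [-0.5, 1.0], [-0.1, -0.8], [-0.1, -0.3], [-0.7, 0.4], [0.7, -1.0], [2.3, -8.0], [0.1, -1.8], [1.5, -3.4], [0.7, -1.2], [-0.8, 1.1], [-1.1, -3.0]]
(420, 193) [754.2 -90.7  70. ]
(459, 242) [ 656.3 -170.2   70. ]
(458, 160) [ 823. -166.   70.]
(497, 208) [ 726.4 -245.3   70. ]
(445, 413) [ 316.5 -147.8   60. ]
(535, 400) [ 345.6 -324.9   60. ]
(548, 466) [ 217.6 -351.    60. ]
(456, 480) [ 186.6 -171.2   60. ]
(580, 258) [ 632.  -416.6   46. ]
(365, 175) [801.7  23.1  20. ]
blue top corner z check (array([ 300.1, -155.9,  182.9]), np.float64(55.7))
```

```bash
sed -i "s/((\?'r',-1),S(648,147))/(('n',-1),S(648,148))/; s/(('l',-1),S(568,208)),//" fit.py; sed -i "s/((('n'/(('n'/" fit.py; cat >> fit.py <<'E'
    pc=run(ca,[521,-144,.177,1.8,1.66,2.1,1.52],[((90,65,0),S(418,263)),((-90,65,0),S(568,322)),((-90,-65,0),S(632,258)),
     (('f',1),T(540,140)),(('f',-1),T(690,118)),(('n',1),T(578,393)),(('n',-1),T(733,375)),(('r',1),T(737,120)),(('r',-1),T(778,343)),
     (('r',1),S(500,74)),(('n',-1),S(648,148)),(('l',1),S(412,143)),(('f',-1),S(475,84)),(('l',1),T(538,145))],"carton2")
    ps=[533.3,230.4,.127]
    out=[]
    for n,(u,v,w,h) in (("top",(120,130,210,115)),("side",(110,130,215,190))):
        k=3.7 if n=="top" else 3.0
        im=cv2.resize(cv2.convertScaleAbs(arm.get_image(n)[v:v+h,u:u+w,::-1],alpha=1.5),None,fx=k,fy=k)
        def poly(P,c):
            q=((proj(n,P)-[u,v])*k).astype(int); cv2.polylines(im,[q.reshape(-1,1,2)],True,c,1)
        for f,c in zip('nfrl',((0,0,255),(255,0,0),(0,255,0),(255,0,255))):
            t=pc[3+'nfrl'.index(f)]
            cr={'n':[[-90,-61,86.5],[-90,61,86.5]],'f':[[90,-61,86.5],[90,61,86.5]],'r':[[-89,-65,89.5],[89,-65,89.5]],'l':[[-89,65,89.5],[89,65,89.5]]}[f]
            poly(place(pc,cr+[fl(f,t,1),fl(f,t,-1)]),c)
        for z in (0,85): poly(place(pc,[[90,65,z],[-90,65,z],[-90,-65,z],[90,-65,z]]),(255,255,0))
        for z in (0,154): poly(place(ps,[[130,87.5,z],[-130,87.5,z],[-130,-87.5,z],[130,-87.5,z]]),(0,255,255))
        out.append(im)
    cv2.imwrite("pics/ov_top.png",out[0]);cv2.imwrite("pics/ov_side.png",out[1])
E
python3 fit.py
```

```text
shelf [5.33299e+02 2.30423e+02 1.27000e-01]
[[-1.4, 0.0], [0.4, -0.6], [0.6, 0.6], [-1.8, 1.2], [-0.1, -2.9], [1.7, -1.2], [-0.9, -0.4], [-1.3, -1.9], [0.8, 2.8]]
carton [ 5.23455e+02 -1.52346e+02  1.73000e-01  4.47500e+00 -1.91200e+00
  8.23700e+00  1.62500e+00]
[[0.7, -1.8], [0.9, -0.3], [1.2, -2.5], [0.1, 0.1], [-1.7, 0.1], [0.6, 0.5], [-2.1, -0.7], [0.2, -0.7], [-0.7, 0.2], [0.6, -2.2], [0.1, 28.8], [0.2, -2.2], [-1.2, 27.2], [-0.1, 0.6], [-0.7, -3.4]]
(420, 193) [754.2 -90.7  70. ]
(459, 242) [ 656.3 -170.2   70. ]
(458, 160) [ 823. -166.   70.]
(497, 208) [ 726.4 -245.3   70. ]
(445, 413) [ 316.5 -147.8   60. ]
(535, 400) [ 345.6 -324.9   60. ]
(548, 466) [ 217.6 -351.    60. ]
(456, 480) [ 186.6 -171.2   60. ]
(580, 258) [ 632.  -416.6   46. ]
(365, 175) [801.7  23.1  20. ]
blue top corner z check (array([ 300.1, -155.9,  182.9]), np.float64(55.7))
carton2 [ 5.21586e+02 -1.44107e+02  1.77000e-01  1.79900e+00  1.65600e+00
  2.11700e+00  1.50400e+00]
[[-0.7, -0.3], [-0.2, 1.3], [0.0, -1.2], [-1.4, 0.2], [-0.0, -0.4], [-0.6, 0.8], [-0.1, -1.0], [0.2, -0.5], [-0.5, 0.2], [0.7, -1.0], [1.2, -2.2], [0.2, -2.0], [0.7, -1.2], [-0.4, 0.9]]
```

View pics/ov_side.png

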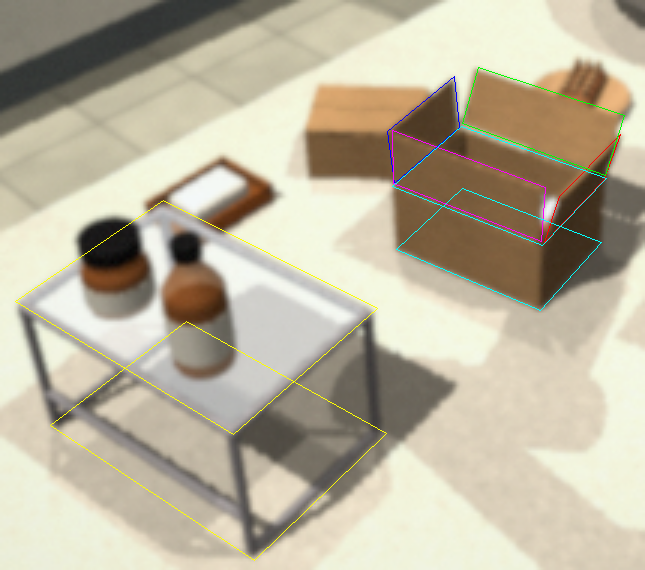

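```bash
cat > g.py <<'E'
from h import *
CAR=[521.6,-144.1,.177]
def Rz(a): return R.from_euler('z',a).as_matrix()
def down(yaw): # tool y along frame y, tool x along frame -x
    c,s=np.cos(yaw),np.sin(yaw); return np.array([[-c,-s,0],[-s,c,0],[0,0,-1.]])
def go(tips,Rt,fr=CAR):
    """tips: fingertip points in frame fr (z world); prints travel+dr from now"""
    s=arm.read_state(); Rn=R.from_quat(s["ee_rot"]).as_matrix(); p=s["position"]
    tip=p+173*Rn[:,2]; loc=Rz(-fr[2])@(tip-[fr[0],fr[1],0])
    print("t",round(s["clock"],2),"tip world",tip.round(1),"local",loc.round(1),"F",s["contact_force"].round(1),"j",s["joints"].round(2))
    dr=R.from_matrix(Rn.T@Rt).as_rotvec()
    for t in tips:
        w=Rz(fr[2])@np.array(t,float)+[fr[0],fr[1],0]
        print(t,"travel",(Rn.T@(w-173*Rt[:,2]-p)).round(1).tolist(),"dr",dr.round(4).tolist())
E
python3 -c "
from g import *
go([[-140,0,225]],down(.177))"
```

```text
t 0.3 tip world [ 198.2 -592.5  231.4] local [-397.3 -384.5  231.4] F [-0.3 -0.4  0.1] j [-0.99  0.38  0.01 -0.   -1.19 -0.26]
[-140, 0, 225] travel [-310.4, 343.2, 6.6] dr [0.0007, -0.0001, 0.1457]
```

Emit:
move_arm(fingers=[0, 0, 0, 0, 0, 0, 0, 0, 0, 0], travel=[[-310, 343, 6], [-310, 343, 6], [-310, 343, 6], [-310, 343, 6], [-310, 343, 6], [-310, 343, 6], [-310, 343, 6], [-310, 343, 6], [-310, 343, 6], [-310, 343, 6]], dr=[[0, 0, 0.1457], [0, 0, 0.1457], [0, 0, 0.1457], [0, 0, 0.1457], [0, 0, 0.1457], [0, 0, 0.1457], [0, 0, 0.1457], [0, 0, 0.1457], [0, 0, 0.1457], [0, 0, 0.1457]])

```text
clock: 1.3
position: [384.5, -165.8, 399.2]
ee_rot: [-0.091, 0.996, 0.0, 0.001]
contact_force: [0.6, -0.1, -0.1]
gripper_width: 0.0
grasp_force: 0.0
```

```bash
python3 -c "
from g import *
go([[-140,0,225],[-140,0,122]],down(.177))"
```

```text
t 1.3 tip world [ 384.8 -165.8  226.2] local [-138.5    2.7  226.2] F [ 0.6 -0.1 -0.1] j [-0.02  0.03 -0.47 -0.   -1.07 -1.37]
[-140, 0, 225] travel [1.3, -2.7, 1.2] dr [-0.0, 0.0017, 0.0057]
[-140, 0, 122] travel [1.4, -2.7, 104.2] dr [-0.0, 0.0017, 0.0057]
```

Emit:
move_arm(fingers=[0, 0, 0, 0, 0, 0, 0, 0, 0, 0], travel=[[1, -3, 50], [1, -3, 100], [1, -3, 104], [-18, -3, 104], [-37, -3, 104], [-56, -3, 104], [-75, -3, 105], [-85, -3, 118], [-90, -3, 131], [-90, -3, 133]], dr=[[0, 0, 0], [0, 0, 0], [0, 0, 0], [0, 0, 0], [0, 0, 0], [0, 0, 0], [0, 0, 0], [0, 0, 0], [0, 0, 0], [0, 0, 0]])

```text
clock: 2.3
position: [472.8, -156.5, 265.3]
ee_rot: [-0.088, 0.996, 0.0, -0.001]
contact_force: [-0.0, -0.4, 1.0]
gripper_width: 0.2
grasp_force: 0.2
```

```bash
python3 -c "
from g import *
go([[-45,0,92],[-45,0,230],[140,0,230],[140,0,122]],down(.177))"
```

```text
t 2.3 tip world [ 472.6 -156.5   92.3] local [-50.4  -3.6  92.3] F [-0.  -0.4  1. ] j [ 0.01  0.33 -0.48  0.   -0.76 -1.4 ]
[-45, 0, 92] travel [-5.2, 3.6, 0.3] dr [0.0002, -0.0012, -0.0004]
[-45, 0, 230] travel [-5.0, 3.6, -137.7] dr [0.0002, -0.0012, -0.0004]
[140, 0, 230] travel [-190.0, 3.7, -137.9] dr [0.0002, -0.0012, -0.0004]
[140, 0, 122] travel [-190.1, 3.7, -29.9] dr [0.0002, -0.0012, -0.0004]
```

Emit:
move_arm(fingers=[0, 0, 0, 0, 0, 0, 0, 0, 0, 0], travel=[[0, 3, -45], [0, 3, -90], [-40, 3, -110], [-85, 3, -120], [-130, 3, -120], [-175, 3, -115], [-190, 3, -90], [-192, 3, -50], [-192, 3, -30], [-192, 3, -30]], dr=[[0, 0, 0], [0, 0, 0], [0, 0, 0], [0, 0, 0], [0, 0, 0], [0, 0, 0], [0, 0, 0], [0, 0, 0], [0, 0, 0], [0, 0, 0]])

```text
clock: 3.3
position: [659.6, -119.7, 292.0]
ee_rot: [-0.088, 0.996, 0.001, -0.004]
contact_force: [-0.4, -0.3, 0.3]
gripper_width: -0.0
grasp_force: 0.0
```

```bash
python3 -c "
from g import *
go([[140,0,122],[60,0,122],[48,0,92]],down(.177))"
```

```text
t 3.3 tip world [ 658.1 -119.7  119.1] local [138.7  -0.  119.1] F [-0.4 -0.3  0.3] j [ 0.06  0.55 -0.01 -0.   -1.02 -1.46]
[140, 0, 122] travel [0.2, 0.3, -3.0] dr [0.0018, -0.0086, -0.0008]
[60, 0, 122] travel [80.2, 0.3, -2.3] dr [0.0018, -0.0086, -0.0008]
[48, 0, 92] travel [91.9, 0.2, 27.8] dr [0.0018, -0.0086, -0.0008]
```

Sweep the far flap, then rise.

Emit:
move_arm(fingers=[0, 0, 0, 0, 0, 0, 0, 0, 0, 0], travel=[[18, 0, -3], [36, 0, -3], [54, 0, -3], [72, 0, -2], [82, 0, 8], [90, 0, 20], [92, 0, 27], [92, 0, 28], [92, 0, 28], [92, 0, -20]], dr=[[0, 0, 0], [0, 0, 0], [0, 0, 0], [0, 0, 0], [0, 0, 0], [0, 0, 0], [0, 0, 0], [0, 0, 0], [0, 0, 0], [0, 0, 0]])

```text
clock: 4.3
position: [569.2, -135.4, 310.5]
ee_rot: [-0.088, 0.996, 0.001, -0.007]
contact_force: [0.1, 0.3, -0.3]
gripper_width: 0.4
grasp_force: 0.0
```

```bash
python3 -c "
from g import *
go([[0,0,230],[0,-145,230],[0,-145,125]],down(.177))
crop(arm.get_image('side'),210,120,130,110,4,'pics/s1.png')"
```

```text
t 4.3 tip world [ 566.7 -135.2  137.5] local [ 46.    0.8 137.5] F [ 0.1  0.3 -0.3] j [ 0.04  0.4  -0.22 -0.   -0.96 -1.44]
[0, 0, 230] travel [49.6, 0.1, -91.8] dr [0.0036, -0.0135, -0.0011]
[0, -145, 230] travel [49.4, -144.9, -92.4] dr [0.0036, -0.0135, -0.0011]
[0, -145, 125] travel [48.0, -145.3, 12.6] dr [0.0036, -0.0135, -0.0011]
```

View pics/s1.png

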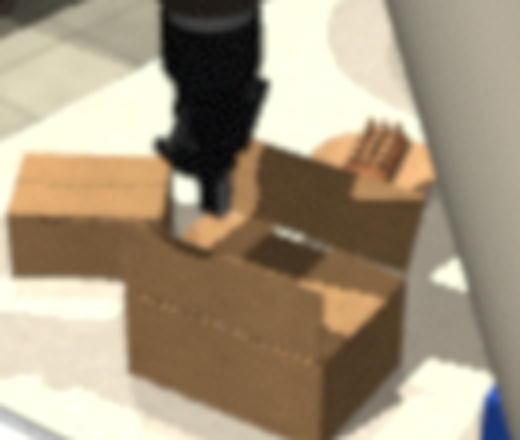

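Emit:
move_arm(fingers=[0, 0, 0, 0, 0, 0, 0, 0, 0, 0], travel=[[10, 0, -45], [30, -15, -75], [49, -55, -85], [49, -100, -85], [49, -145, -80], [49, -150, -40], [49, -150, 0], [49, -150, 11], [49, -150, 11], [49, -150, 11]], dr=[[0, -0.0135, 0], [0, -0.0135, 0], [0, -0.0135, 0], [0, -0.0135, 0], [0, -0.0135, 0], [0, -0.0135, 0], [0, -0.0135, 0], [0, -0.0135, 0], [0, -0.0135, 0], [0, -0.0135, 0]])

```text
clock: 5.35
position: [549.8, -291.9, 307.0]
ee_rot: [-0.089, 0.996, -0.001, 0.008]
contact_force: [0.0, -0.9, 1.2]
gripper_width: 0.0
grasp_force: 0.0
```

```bash
python3 -c "
from g import *
go([[0,-40,125],[0,-25,95]],down(.177))"
```

```text
t 5.35 tip world [ 552.7 -291.8  134. ] local [   4.6 -150.9  134. ] F [ 0.  -0.9  1.2] j [-0.23  0.46 -0.13 -0.01 -0.96 -1.16]
[0, -40, 125] travel [1.7, 110.5, 8.7] dr [-0.0025, 0.0165, 0.0015]
[0, -25, 95] travel [2.2, 125.5, 38.7] dr [-0.0025, 0.0165, 0.0015]
```

Emit:
move_arm(fingers=[0, 0, 0, 0, 0, 0, 0, 0, 0, 0], travel=[[2, 18, 9], [2, 36, 9], [2, 54, 9], [2, 72, 9], [2, 90, 9], [2, 105, 10], [2, 115, 22], [2, 120, 35], [2, 120, 38], [2, 120, 38]], dr=[[0, 0.01, 0], [0, 0.01, 0], [0, 0.01, 0], [0, 0.01, 0], [0, 0.01, 0], [0, 0.01, 0], [0, 0.01, 0], [0, 0.01, 0], [0, 0.01, 0], [0, 0.01, 0]])

```text
clock: 6.35
position: [526.2, -173.5, 267.0]
ee_rot: [-0.089, 0.996, 0.0, 0.002]
contact_force: [-0.2, -0.5, 0.5]
gripper_width: -0.2
grasp_force: 0.0
```

```bash
python3 -c "
from g import *
go([[0,-30,95],[0,-30,230],[0,140,230],[0,150,125]],down(.177))"
```

```text
t 6.35 tip world [ 526.8 -173.4   94. ] local [ -0.  -29.8  94. ] F [-0.2 -0.5  0.5] j [-0.03  0.4  -0.35 -0.   -0.81 -1.37]
[0, -30, 95] travel [-0.6, -0.3, -1.0] dr [-0.0001, 0.0035, 0.0011]
[0, -30, 230] travel [-1.1, -0.3, -136.0] dr [-0.0001, 0.0035, 0.0011]
[0, 140, 230] travel [-1.3, 169.7, -136.1] dr [-0.0001, 0.0035, 0.0011]
[0, 150, 125] travel [-0.9, 179.7, -31.1] dr [-0.0001, 0.0035, 0.0011]
```

Emit:
move_arm(fingers=[0, 0, 0, 0, 0, 0, 0, 0, 0, 0], travel=[[0, 0, -50], [0, 0, -98], [0, 30, -122], [0, 78, -124], [0, 126, -122], [0, 165, -95], [0, 175, -50], [0, 175, -31], [0, 175, -31], [0, 175, -31]], dr=[[0, 0, 0], [0, 0, 0], [0, 0, 0], [0, 0, 0], [0, 0, 0], [0, 0, 0], [0, 0, 0], [0, 0, 0], [0, 0, 0], [0, 0, 0]])

```text
clock: 7.35
position: [495.9, -1.8, 298.8]
ee_rot: [-0.089, 0.996, -0.0, 0.003]
contact_force: [0.5, -0.0, -0.7]
gripper_width: -0.2
grasp_force: 0.0
```

```bash
python3 -c "
from g import *
go([[0,45,125],[0,30,95]],down(.177))"
```

```text
t 7.35 tip world [496.8  -1.8 125.8] local [  0.6 144.5 125.8] F [ 0.5 -0.  -0.7] j [ 0.32  0.28 -0.45  0.   -0.84 -1.72]
[0, 45, 125] travel [-0.3, -99.6, 0.9] dr [-0.0005, 0.0052, 0.0003]
[0, 30, 95] travel [-0.1, -114.6, 30.9] dr [-0.0005, 0.0052, 0.0003]
```

Emit:
move_arm(fingers=[0, 0, 0, 0, 0, 0, 0, 0, 0, 0], travel=[[0, -25, 0], [0, -45, 0], [0, -63, 0], [0, -82, 0], [0, -97, 1], [0, -107, 12], [0, -114, 24], [0, -114, 31], [0, -114, 32], [0, -114, 32]], dr=[[0, 0, 0], [0, 0, 0], [0, 0, 0], [0, 0, 0], [0, 0, 0], [0, 0, 0], [0, 0, 0], [0, 0, 0], [0, 0, 0], [0, 0, 0]])

```text
clock: 8.35
position: [515.2, -113.6, 265.2]
ee_rot: [-0.089, 0.996, 0.0, 0.001]
contact_force: [0.5, 0.8, 1.1]
gripper_width: -0.0
grasp_force: 0.0
```

```bash
python3 -c "
from g import *
go([[0,30,92],[0,0,93]],down(.177))"
```

```text
t 8.35 tip world [ 515.6 -113.5   92.2] local [-0.5 31.2 92.2] F [0.5 0.8 1.1] j [ 0.09  0.37 -0.41 -0.   -0.78 -1.48]
[0, 30, 92] travel [-0.9, -1.2, 0.2] dr [0.0001, 0.0022, 0.0007]
[0, 0, 93] travel [-0.9, -31.2, -0.8] dr [0.0001, 0.0022, 0.0007]
```

Emit:
move_arm(fingers=[0, 0, 0, 0, 0, 0, 0, 0, 0, 0], travel=[[0, 0, -15], [0, -20, -15], [0, -31, -8], [0, -31, 0], [0, -31, 0], [0, -31, -40], [0, -60, -85], [0, -105, -105], [0, -150, -125], [0, -190, -135]], dr=[[0, 0, 0], [0, 0, 0], [0, 0, 0], [0, 0, 0], [0, 0, 0], [0, 0, 0], [0, 0, 0], [0, 0, -0.12], [0, 0, -0.24], [0, 0, -0.36]])

```text
clock: 9.35
position: [548.6, -302.0, 402.6]
ee_rot: [-0.268, 0.963, -0.001, 0.003]
contact_force: [0.7, 0.6, -0.5]
gripper_width: 0.1
grasp_force: 0.0
```

```bash
cat >> g.py <<'E'
SH=[533.3,230.4,.127]
def tilt(a): return down(SH[2]+np.pi/2)@R.from_euler('y',-a).as_matrix()
E
python3 -c "
from g import *
go([[0,-180,215]],tilt(0))"
```

```text
t 9.35 tip world [ 549.6 -302.   229.6] local [  -0.3 -160.4  229.6] F [ 0.7  0.6 -0.5] j [-0.25  0.39  0.01 -0.   -1.18 -0.78]
[0, -180, 215] travel [6.0, -18.8, 14.6] dr [-0.0054, 0.0026, -1.1547]
```

Emit:
move_arm(fingers=[85, 85, 85, 85, 85, 85, 85, 85, 85, 85], travel=[[6, -19, 0], [6, -19, 0], [6, -19, 0], [6, -19, 0], [6, -19, 0], [6, -19, 0], [6, -19, 0], [6, -19, 0], [6, -19, 0], [6, -19, 0]], dr=[[0, 0, -0.14], [0, 0, -0.28], [0, 0, -0.42], [0, 0, -0.56], [0, 0, -0.7], [0, 0, -0.84], [0, 0, -0.98], [0, 0, -1.12], [0, 0, -1.155], [0, 0, -1.155]])

```text
clock: 10.35
position: [553.0, -319.7, 399.7]
ee_rot: [0.749, -0.663, -0.0, -0.001]
contact_force: [-0.1, 1.1, 0.3]
gripper_width: 85.3
grasp_force: 0.0
```

```bash
python3 -c "
from g import *
go([[0,-130,150]],tilt(1.0))"
```

```text
t 10.35 tip world [ 553.2 -319.4  226.7] local [ 2.000e-01 -1.782e+02  2.267e+02] F [-0.1  1.1  0.3] j [-0.27  0.41  0.04 -0.   -1.2   0.39]
[0, -130, 150] travel [97.5, 2.1, 156.0] dr [-0.0042, -0.9985, -0.0041]
```

Emit:
move_arm(fingers=[85, 85, 85, 85, 85, 85, 85, 85, 85, 85], travel=[[12, 0, 20], [24, 0, 40], [36, 0, 60], [48, 0, 80], [60, 0, 100], [72, 0, 120], [84, 0, 138], [97, 2, 156], [97, 2, 156], [97, 2, 156]], dr=[[0, -0.13, 0], [0, -0.26, 0], [0, -0.39, 0], [0, -0.52, 0], [0, -0.65, 0], [0, -0.78, 0], [0, -0.91, 0], [0, -1.0, 0], [0, -1.0, 0], [0, -1.0, 0]])

```text
clock: 11.35
position: [563.2, -416.8, 243.7]
ee_rot: [0.657, -0.582, -0.358, -0.318]
contact_force: [-0.3, 0.1, 0.3]
gripper_width: 85.3
grasp_force: 0.0
```

```bash
python3 -c "
from g import *
go([[0,-130,150],[0,-90,25]],tilt(1.0))"
```

```text
t 11.35 tip world [ 545.8 -272.3  150.2] local [   1.2 -130.5  150.2] F [-0.3  0.1  0.3] j [-0.58  0.8   0.46 -0.75 -1.91  0.7 ]
[0, -130, 150] travel [-0.1, 0.2, 0.4] dr [-0.0059, -0.0, -0.0023]
[0, -90, 25] travel [83.5, 2.6, 101.6] dr [-0.0059, -0.0, -0.0023]
```

```bash
python3 -c "
from h import *
a=arm.get_image('top')[140:260,230:360,::-1]; b=arm.get_image('side')[130:250,220:350,::-1]
im=cv2.resize(cv2.convertScaleAbs(np.hstack([a,b]),alpha=1.5),None,fx=3,fy=3,interpolation=cv2.INTER_CUBIC); cv2.imwrite('pics/shut.png',im)"
```

```text
(no output)
```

View pics/shut.png

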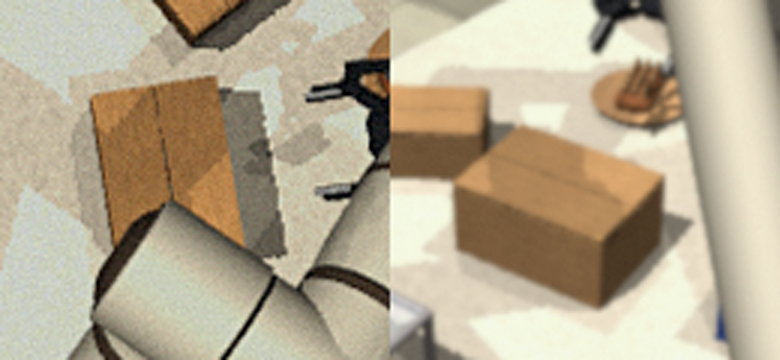

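```bash
cat > fit2.py <<'E'
from fit import *
def car(obs,x0): return run(lambda p,k:place(p,k),x0,obs,"carton")
E
python3 -c "
from fit2 import *
T=lambda u,v:('top',(230+u/3,140+v/3)); S=lambda u,v:('side',(220+(u-390)/3,130+v/3))
car([((90,65,91),T(91,97)),((90,-65,91),T(217,77)),((90,65,0),S(455,247)),((-90,65,0),S(600,305)),((-90,-65,0),S(660,245)),((90,65,91),S(455,184)),((-90,65,91),S(603,240)),((-90,-65,91),S(664,178)),((90,-65,91),S(520,126))],[521,-144,.177])
from g import *
go([[0,-90,25]],tilt(1.0))"
```

```text
carton [ 5.21165e+02 -1.44197e+02  1.70000e-01]
[[-0.6, -0.7], [-0.7, -0.3], [0.5, 0.8], [-0.0, 2.0], [0.8, -0.7], [-0.8, -0.8], [-0.3, 0.4], [1.0, -1.1], [0.8, -1.3]]
t 11.45 tip world [ 546.4 -271.7  152.4] local [   1.9 -130.   152.4] F [-0.   0.6  0.4] j [-0.58  0.8   0.46 -0.75 -1.91  0.71]
[0, -90, 25] travel [85.8, 3.6, 102.6] dr [-0.0063, -0.0024, 0.0014]
```

Emit:
move_arm(fingers=[85, 85, 85, 85, 85], travel=[[29, 1, 34], [58, 2, 68], [86, 3, 103], [86, 3, 103], [86, 3, 103]], dr=[[0, 0, 0], [0, 0, 0], [0, 0, 0], [0, 0, 0], [0, 0, 0]])

```text
clock: 11.95
position: [556.7, -377.0, 118.5]
ee_rot: [0.659, -0.581, -0.358, -0.318]
contact_force: [0.6, -1.4, 0.8]
gripper_width: 85.2
grasp_force: 0.0
```

```bash
python3 -c "
from g import *
go([[0,-430,25],[59,-60,25]],tilt(1.0),SH)
go([[0,-60,25]],tilt(1.0))"
```

```text
t 11.95 tip world [ 539.1 -232.6   24.8] local [ -52.9 -460.    24.8] F [ 0.6 -1.4  0.8] j [-0.54  0.91  0.32 -0.73 -1.7   0.85]
[0, -430, 25] travel [-16.1, -53.6, 25.4] dr [-0.0049, -0.0017, 0.0017]
[59, -60, 25] travel [-216.4, -111.5, 336.7] dr [-0.0049, -0.0017, 0.0017]
t 11.95 tip world [ 539.1 -232.6   24.8] local [  1.6 -90.2  24.8] F [ 0.6 -1.4  0.8] j [-0.54  0.91  0.32 -0.73 -1.7   0.85]
[0, -60, 25] travel [-16.2, 2.4, 25.2] dr [-0.0049, -0.0017, 0.0017]
```

Emit:
move_arm(fingers=[85, 85, 85, 85, 85, 85, 85, 85, 85, 85], travel=[[-5.4, 0, 8.4], [-10.8, 0, 16.8], [-16.2, 0, 25.2], [-20, 0, 31], [-23.7, 0, 37], [-29.1, -1.6, 45.3], [-34.6, -3.3, 53.8], [-40, -5, 62.2], [-45.4, -6.7, 70.6], [-50.8, -8.4, 79]], dr=[[0, 0, 0], [0, 0, 0], [0, 0, 0], [0, 0, 0], [0, 0, 0], [0, 0, 0], [0, 0, 0], [0, 0, 0], [0, 0, 0], [0, 0, 0]])

```text
clock: 12.95
position: [552.9, -283.8, 118.3]
ee_rot: [0.658, -0.581, -0.357, -0.319]
contact_force: [-0.5, -6.2, 4.9]
gripper_width: 84.9
grasp_force: 2.9
```

```bash
python3 -c "
from g import *
go([[6,-47,25]],tilt(1.0),SH)"
```

```text
t 12.95 tip world [ 535.7 -139.4   24.5] local [ -44.5 -367.2   24.5] F [-0.5 -6.2  4.9] j [-0.44  0.84  0.16 -0.8  -1.58  0.85]
[6, -47, 25] travel [-173.5, -50.0, 269.1] dr [-0.0073, -0.0024, 0.0015]
```

Emit:
move_arm(fingers=[85, 85, 85, 85, 85, 85, 85, 85, 85, 85], travel=[[-6.5, -2, 10.1], [-13, -4, 20.2], [-19.5, -6, 30.3], [-26, -8, 40.4], [-32.5, -10, 50.5], [-39, -12, 60.6], [-45.5, -14, 70.7], [-52, -16, 80.8], [-58.5, -18, 90.9], [-65, -20, 101]], dr=[[0, 0, 0], [0, 0, 0], [0, 0, 0], [0, 0, 0], [0, 0, 0], [0, 0, 0], [0, 0, 0], [0, 0, 0], [0, 0, 0], [0, 0, 0]])

```text
clock: 13.95
position: [558.2, -161.9, 118.3]
ee_rot: [0.658, -0.581, -0.357, -0.319]
contact_force: [-0.5, -5.5, 3.4]
gripper_width: 85.0
grasp_force: 2.8
```

```bash
python3 -c "
from g import *
go([[6,-47,25]],tilt(1.0),SH)
a=arm.get_image('top')[140:260,180:310,::-1]; b=arm.get_image('side')[150:270,190:320,::-1]
im=cv2.resize(cv2.convertScaleAbs(np.hstack([a,b]),alpha=1.5),None,fx=3,fy=3,interpolation=cv2.INTER_CUBIC); cv2.imwrite('pics/mid.png',im)"
```

```text
t 13.95 tip world [541.  -17.5  24.5] local [ -23.7 -246.9   24.5] F [-0.5 -5.5  3.4] j [-0.28  0.78  0.03 -0.9  -1.44  0.82]
[6, -47, 25] travel [-108.3, -29.9, 168.0] dr [-0.0072, -0.0018, 0.0015]
```

View pics/mid.png

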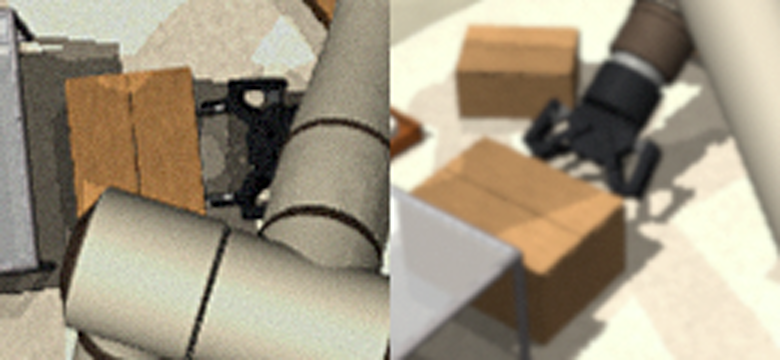

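```bash
python3 -c "
from fit2 import *
from g import *
T=lambda u,v:('top',(180+u/3,140+v/3)); S=lambda u,v:('side',(190+(u-390)/3,150+v/3))
x=car([((90,65,91),T(65,80)),((90,-65,91),T(191,67)),((90,-65,91),S(490,139)),((-90,-65,91),S(625,201)),((-90,-65,0),S(624,270)),((-90,65,0),S(545,345))],[521,0,.127])
print(Rz(-SH[2])@np.array([x[0]-SH[0],x[1]-SH[1],0]), x[2]-SH[2])"
```

```text
carton [5.3062e+02 4.1888e+01 9.7000e-02]
[[-0.4, -0.9], [-0.3, 0.1], [-0.5, -2.2], [1.0, -0.1], [1.5, 0.2], [-0.2, 0.4]]
[ -26.53517204 -186.65451293    0.        ] -0.029706940871403714
```

Emit:
move_arm(fingers=[85, 85, 85, 85, 85, 85, 85, 85, 85, 85], travel=[[-6.5, -1.7, 10.1], [-13, -3.4, 20.2], [-19.5, -5.1, 30.3], [-26, -6.8, 40.4], [-32.5, -8.5, 50.5], [-39, -10.2, 60.6], [-45.5, -11.9, 70.7], [-52, -13.6, 80.8], [-58.5, -15.3, 90.9], [-65, -17, 101]], dr=[[0, 0, 0], [0, 0, 0], [0, 0, 0], [0, 0, 0], [0, 0, 0], [0, 0, 0], [0, 0, 0], [0, 0, 0], [0, 0, 0], [0, 0, 0]])

```text
clock: 15.05
position: [560.4, -39.9, 117.3]
ee_rot: [0.658, -0.581, -0.358, -0.319]
contact_force: [-0.3, -4.9, 0.8]
gripper_width: 84.8
grasp_force: 2.4
```

```bash
python3 -c "
from g import *
go([[4,-60,25],[4,-47,25]],tilt(1.0),SH)"
```

```text
t 15.05 tip world [543.2 104.6  23.7] local [  -6.1 -126.    23.7] F [-0.3 -4.9  0.8] j [-0.1   0.74 -0.04 -1.01 -1.32  0.78]
[4, -60, 25] travel [-36.7, -10.9, 54.9] dr [-0.0071, -0.0005, -0.0002]
[4, -47, 25] travel [-43.7, -10.9, 65.9] dr [-0.0071, -0.0005, -0.0002]
```

Emit:
move_arm(fingers=[85, 85, 85, 85, 85, 85, 85, 85], travel=[[-5.2, -1.3, 7.8], [-10.5, -2.6, 15.7], [-15.7, -3.9, 23.5], [-21, -5.2, 31.4], [-26.2, -6.5, 39.2], [-31.4, -7.8, 47], [-36.7, -9, 54.9], [-36.7, -9, 54.9]], dr=[[0, 0, 0], [0, 0, 0], [0, 0, 0], [0, 0, 0], [0, 0, 0], [0, 0, 0], [0, 0, 0], [0, 0, 0]])

```text
clock: 15.85
position: [561.3, 28.5, 118.8]
ee_rot: [0.657, -0.58, -0.359, -0.319]
contact_force: [-0.0, 0.5, -0.5]
gripper_width: 85.0
grasp_force: 0.0
```

```bash
python3 -c "
from g import *
go([[4,-60,25],[4,-47,25]],tilt(1.0),SH)"
```

```text
t 15.85 tip world [543.8 173.2  25.7] local [  3.1 -58.   25.7] F [-0.   0.5 -0.5] j [ 0.    0.73 -0.06 -1.08 -1.26  0.74]
[4, -60, 25] travel [1.2, -1.8, -1.3] dr [-0.0056, 0.0026, 0.0005]
[4, -47, 25] travel [-5.8, -1.8, 9.7] dr [-0.0056, 0.0026, 0.0005]
```

Emit:
move_arm(fingers=[85, 85, 85, 85, 85, 85], travel=[[-0.8, 0, 1.3], [-1.6, 0, 2.5], [-2.4, 0, 3.8], [-3.2, 0, 5], [-4, 0, 6.3], [-4, 0, 6.3]], dr=[[0, 0, 0], [0, 0, 0], [0, 0, 0], [0, 0, 0], [0, 0, 0], [0, 0, 0]])

```text
clock: 16.45
position: [560.8, 33.0, 118.9]
ee_rot: [0.658, -0.581, -0.357, -0.319]
contact_force: [0.4, -5.5, 2.2]
gripper_width: 85.0
grasp_force: 2.4
```

Emit:
move_arm(fingers=[85, 85, 85], travel=[[-0.8, 0, 1.3], [-1.4, 0, 2.1], [-1.4, 0, 2.1]], dr=[[0, 0, 0], [0, 0, 0], [0, 0, 0]])

```text
clock: 16.75
position: [560.5, 35.8, 118.9]
ee_rot: [0.658, -0.581, -0.357, -0.319]
contact_force: [1.0, -5.3, 4.1]
gripper_width: 84.9
grasp_force: 2.6
```

```bash
python3 -c "
from g import *
go([[4,-47,25]],tilt(1.0),SH)"
```

```text
t 16.75 tip world [543.4 180.3  25.4] local [  3.6 -51.   25.4] F [ 1.  -5.3  4.1] j [ 0.01  0.72 -0.06 -1.08 -1.25  0.74]
[4, -47, 25] travel [-1.8, -1.7, 3.6] dr [-0.0077, -0.0003, 0.0004]
```

Still sliding friction only; continue in small steps.

Emit:
move_arm(fingers=[85, 85, 85, 85], travel=[[-0.6, 0, 0.9], [-1.1, 0, 1.7], [-1.6, 0, 2.5], [-1.6, 0, 2.5]], dr=[[0, 0, 0], [0, 0, 0], [0, 0, 0], [0, 0, 0]])

```text
clock: 17.15
position: [560.1, 38.8, 118.9]
ee_rot: [0.658, -0.581, -0.358, -0.319]
contact_force: [1.0, -5.0, 2.6]
gripper_width: 85.0
grasp_force: 2.4
```

Emit:
move_arm(fingers=[85, 85, 85, 85], travel=[[-0.6, 0, 0.9], [-1.1, 0, 1.7], [-1.1, 0, 1.7], [-1.1, 0, 1.7]], dr=[[0, 0, 0], [0, 0, 0], [0, 0, 0], [0, 0, 0]])

```text
clock: 17.55
position: [560.0, 40.5, 118.9]
ee_rot: [0.658, -0.581, -0.357, -0.319]
contact_force: [0.8, -6.3, 3.4]
gripper_width: 85.0
grasp_force: 3.3
```

Emit:
move_arm(fingers=[85, 85, 85, 85], travel=[[-0.6, 0, 0.9], [-1.1, 0, 1.7], [-1.1, 0, 1.7], [-1.1, 0, 1.7]], dr=[[0, 0, 0], [0, 0, 0], [0, 0, 0], [0, 0, 0]])

```text
clock: 17.95
position: [560.2, 41.1, 119.3]
ee_rot: [0.658, -0.581, -0.356, -0.319]
contact_force: [0.8, -13.1, 5.0]
gripper_width: 84.9
grasp_force: 6.0
```

Emit:
move_arm(fingers=[85, 85, 85, 85], travel=[[-0.6, 0, 0.9], [-1.1, 0, 1.7], [-1.1, 0, 1.7], [-1.1, 0, 1.7]], dr=[[0, 0, 0], [0, 0, 0], [0, 0, 0], [0, 0, 0]])

```text
clock: 18.35
position: [560.3, 41.6, 119.6]
ee_rot: [0.659, -0.581, -0.355, -0.319]
contact_force: [2.3, -17.7, 7.6]
gripper_width: 85.1
grasp_force: 9.0
```

Emit:
move_arm(fingers=[85, 85, 85, 85, 85, 85, 85, 85], travel=[[3, 0, -5], [11, 0, -17], [22, 0, -34], [38, 0, -59], [54, 0, -84], [70, 0, -109], [86, 0, -134], [86, 0, -134]], dr=[[0, 0, 0], [0, 0, 0], [0, 0, 0], [0, 0, 0], [0, 0, 0], [0, 0, 0], [0, 0, 0], [0, 0, 0]])

```text
clock: 19.15
position: [578.4, -116.1, 117.7]
ee_rot: [0.657, -0.582, -0.357, -0.319]
contact_force: [-0.3, 1.1, -0.1]
gripper_width: 84.9
grasp_force: 0.0
```

```bash
python3 -c "
from g import *
go([[4,-200,25]],tilt(1.0),SH)
a=arm.get_image('top')[130:250,120:250,::-1]; b=arm.get_image('side')[190:310,110:240,::-1]
im=cv2.resize(cv2.convertScaleAbs(np.hstack([a,b]),alpha=1.5),None,fx=3,fy=3,interpolation=cv2.INTER_CUBIC); cv2.imwrite('pics/end.png',im)"
```

```text
t 19.15 tip world [561.5  28.4  24.1] local [   2.4 -203.9   24.1] F [-0.3  1.1 -0.1] j [-0.21  0.78  0.04 -0.94 -1.41  0.78]
[4, -200, 25] travel [-2.7, -3.1, 2.8] dr [-0.0092, -0.0007, -0.0024]
```

View pics/end.png

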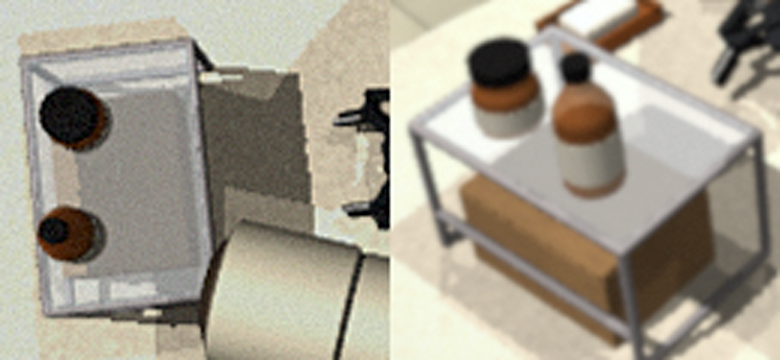

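```bash
python3 -c "
from fit2 import *
from g import *
S=lambda u,v:('side',(110+(u-390)/3,190+v/3)); T=lambda u,v:('top',(120+u/3,130+v/3))
x=car([((90,65,0),S(473,252)),((-90,65,0),S(620,343)),((-90,-65,0),S(714,262)),((90,65,91),T(75,97)),((-90,65,91),T(88,275))],[533,240,.127])
print(Rz(-SH[2])@np.array([x[0]-SH[0],x[1]-SH[1],0]), x[2]-SH[2])
for n in ('top','side'):
  q=proj(n,place([*(np.array(SH[:2])+(Rz(.127)@[0,12.5,0])[:2]),.127],[[90,65,0],[-90,65,0],[-90,-65,0],[90,65,91],[-90,65,91],[90,-65,91]]))
  print(((q-[120,130])*3).round() if n=='top' else ((q-[110,190])*3+[390,0]).round())"
```

```text
carton [5.38279e+02 2.37609e+02 1.29000e-01]
[[1.8, -0.3], [-0.4, -0.2], [1.2, -3.7], [-7.9, 0.5], [-6.9, -0.7]]
[5.85210187 6.51991377 0.        ] 0.002336401451487974
[[ 66. 117.]
 [ 81. 281.]
 [201. 268.]
 [ 46. 105.]
 [ 62. 279.]
 [172.  91.]]
[[478. 258.]
 [619. 350.]
 [718. 258.]
 [459. 187.]
 [605. 278.]
 [566. 107.]]
```

```bash
python3 -c "
from bench import arm
print(arm.job_done())"
```

```text
the job is handed in; nothing more can be done
None
```

I shut all four flaps (short ends first), slid the carton into the shelf until the push force rose to about 18 N at the rear bar, and handed the job in at 19 s; the last pictures agree with it being home, but no verdict came back.

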